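Poke a stuck pin block up out of its nest from below

ROBOT

A 6-joint arm with a two-finger parallel gripper is mounted at the origin on a cart in front of the work surface, level with it; the furniture and walls round the work are solid. World frame = base frame: x ahead of the robot, y to its left, z up, the work surface at z = 0. Lengths are in mm, angles in rad, forces in N, time in s.
With the tool pointing down it reaches from about 375 to 900 mm from the base axis. Payload 3.1 kg.
Tool frame: the origin (TCP) lies at the very end of the fingers, on their centre line; the grasp point (between the pads) lies 19 mm behind it; z points along the fingers, y is the line along which they close (so a half turn about z gives the same grasp; the last joint's range is limited). The gripper opens to 85 mm and grips with 20 to 120 N. Pads are 22 mm wide; open, the fingers measure 114 mm over their backs; the gripper's body (76 mm by 85 mm) begins 54 mm behind the grasp point. The pads swing forward as they close: fully open they stand 13 mm farther back than shut.
Start: joints at [1.147, 0.527, 1.433, -0, 1.181, -0.178], TCP at [151.436, 606.353, 231.31] pointing down, gripper open.
Joint ranges: [-3.08, 3.08], [-0.75, 2.2], [0.22, 2.44], [-1.43, 4.57], [0, 2.65], [-2.85, 2.85]. Speed limits (rad/s): [2.79, 2.79, 3.14, 3.14, 3.14, 3.14].

INTERFACE

Orientations are given as a 3x3 rotation matrix whose columns are the frame's x, y, z axes.
In Python, from plant import get_obs, capture, finish_job gives the robot as it stands.
- The arm moves only by the tool arm_command, never from a script. Its argument "commands" is a list of rows, each a list of 2 entries, a list of its own where there are three numbers: the shift along the tool's x, y, z in mm, then the turn about the tool's z in degrees. A call has 1 to 20 rows; each row is the pose to reach, as a shift and turn from the pose commanded when the call began, along the tool's axes at that moment; what a row does not reach only later rows make up. A row lasts 1/10 s, in which the tool goes at most 50 mm and 8.59 degrees, less where a joint would pass 70% of its speed; a pose out of reach is approached as far as the arm can. A call with a gripper value outside its range is refused whole. "hand" is the opening, from 0 (shut) to 1 (fully open), set as the call begins (left out, the last holds). The fingers move at their own pace and stop on an object; "force" is the grip in N (left out, the last holds). Time passes only in rows, so rows that repeat a pose let the fingers close. It gives the time, the measured TCP pose, the force, the opening and the grip force at its end, in the units of the state.
- get_obs(): the state, without advancing time (a new reading comes with each control period).
- capture(name): name is "scene" or "top" or "wrist"; returns a dict with "image" (384x512x3 uint8, blue, green, red), "depth" (384x512 float32, mm along the optical axis (not along the pixel's ray), 0 where there is no reading), "fx", "fy", "cx", "cy" (pixels), "eye" and "orientation" of the camera in the world. Camera axes: x right, y down, z forward; pixel columns grow to the right and rows downward; lengths in mm; the calibration is good to about 2 mm. A picture is of the moment at which its call begins.
- finish_job(): hands the job in; it is judged then, once.
The state is a dict: "t": time; "joint_pos": joint angles; "qvel": joint speeds; "joint_torque": joint torques, N m; "eef_pos": TCP position; "tool_rot": TCP orientation; "wrist_force": force on the tool from outside, world axes, zero at the start; "wrist_torque": the same for the moment, N m; "gripper_width": finger opening in mm; "grip_force": force on a finger pad.
Only numpy, scipy, OpenCV 4.12 (cv2) and the standard library are available. Lean on these libraries where they do the work, as an engineer would, in place of code of your own. Each camera call takes 0.05 s, during which the arm holds its last target. There are 200 camera calls.

TASK

The steel pin block is stuck flush in the pocket of the aluminium nest. Turn the keeper under the nest right aside so that the access hole is open, poke the block up from below with the J-shaped knock-out tool until it stands proud of the nest, and then lay the block flat, pins up, in the shallow steel tray. Leave the knock-out tool standing upright on the wooden board, clear of the nest, and do not disturb the other things on the bench.

Things in the scene. Friction and masses are not known exactly. Their poses are not given: they have to be found in the camera images.
- nest: Aluminium bridge fixed on the wooden board (board top z = 34 mm). Origin: centre of its underside; z up. Its table, 60 mm along x, 110 mm along y, has its underside 54 mm and top 80 mm above the origin. Legs at the +y and -y ends leave a tunnel 80 mm wide, open to -x (the tool's way in) and +x (where the keeper's arm sticks out). Foot flanges, 6 mm high, reach y = +-73 mm.
- nest_pocket (a point): Centre of the pocket's mouth in the nest's top, 80 mm above the nest's origin. Pocket 64 x 44 mm (long along nest y), 20 mm deep. A sprung plunger in its +y wall, in the top 10 mm, clamps the block: about 7 to 16 N push it up, and it stays at the height where it is left while at least 4 mm of it is still in the pocket.
- nest_hole (a point): Centre of the round access hole, 26 mm across, through the 6 mm pocket floor, at nest x = y = 0. This point is at the level of the pocket floor, 60 mm above the nest's origin, where the seated block's underside is.
- keeper (a joint): Angle of the keeper, a flat steel turn-plate that pivots about a vertical axis on the underside of the nest: about 0 to 0.1 its blade covers the access hole; it turns anticlockwise seen from above up to 1.1 (stop); from 0.95 on the hole is clear. It stays where it is left (friction 0.06 N m). The blade lies 49 to 53 mm above the nest's origin.
- keeper_pivot (a point): The keeper's pivot axis, at nest x = +28 mm, y = 0, 51 mm above the nest's origin.
- keeper_knob (a point): The keeper's knob: upright dark steel post, 14 mm across, at the end of its arm, 52 mm from the pivot. This point lies on the post's axis, 80 mm above the nest's origin (post top at 98 mm, arm's top at 53 mm). At joint 0 the post stands 30 degrees to the nest's -y side of the nest's +x direction from the pivot; at 1.1 it stands 33 degrees to the +y side.
- block_mid (a point): Centre of the pin block: drilled dark steel block 42 x 62 x 18 mm (its x, y, z), 0.34 kg; at first its top is 2 mm below the nest's top. Its z is up. A few thin brass pins stick out 12 mm above its top face; hold the block by its 42 mm sides, not by the pins.
- tool_grip (a point): Knock-out tool, standing upright on the board, 0.35 kg: dark upright handle 20 mm (its x) by 22 mm (its y), top 141 mm above the foot's underside; flat steel foot 8 mm thick, 36 mm wide, from 22 mm behind to 62 mm before the handle's axis along the tool's x; round poker stands on the foot. This point: on the handle's axis, 110 mm above the foot's underside. z up, x towards the poker.
- tool_tip (a point): Top of the tool's upright round poker, 14 mm across; 38 mm above the foot's underside, 50 mm from the handle's axis along the tool's x.
- tray_floor (a point): Shallow steel tray, fixed on the bench top: 130 mm (its x) by 100 mm (its y), rim 18 mm high, walls and floor 3 mm. This point: centre of its inner floor.
- padlock: Bystander: brass padlock standing on the board, 18 x 42 x 69 mm; origin at the centre of its underside.
- spray: Bystander: blue spray can, 35 mm across, 116 mm high, on the board; origin at the centre of its underside.
- nickel: Bystander: nickel lock cylinder, 17 x 72 x 38 mm, on the board; origin at the centre of its underside.
- brass: Bystander: brass lock cylinder, 17 x 64 x 38 mm, on the bench; origin at the centre of its underside.
- glue: Bystander: black bottle with a white cap, 49 mm across, 120 mm high, on the bench; origin at the centre of its underside.
Mind the look-alikes: they are no part of the job. What is shaped like the part that bears block_mid but green is not meant.

How it is judged (in metres and radians):
On the way, in this order (a step that is already met when the one before it is completed fails the run):
1. the keeper is turned aside (beyond 0.9 rad), the hole open (value of joint keeper above 0.9 rad), for 0.2 s.
2. the block is poked up so that it stands at least 6 mm proud of the nest, the tool's poker under it in the access hole (z of block_mid in the frame of nest above 0.077 m and horizontal distance between tool_tip and nest_hole below 0.014 m and z of tool_tip in the frame of nest above 0.06 m), for 0.2 s.
At the end, for the whole second after the job is handed in: The pin block lies flat (within 0.1 rad), pins up, on the tray's floor; the knock-out tool stands upright (within 0.1 rad) on the wooden board, its poker and handle more than 42 mm from the access hole, out of the nest (horizontal distance between block_mid and tray_floor below 0.06 m and z of block_mid in the frame of tray_floor below 0.013 m and angle between each of block_mid, tool_grip's own z axis and vertical below 0.1 rad and height (world z) of tool_grip between 0.139 and 0.149 m and horizontal distance between each of tool_tip, tool_grip and nest_hole above 0.042 m); the robot touches nothing.
It fails at once if the padlock is pushed more than 30 mm from its place or knocked over (distance of padlock from where it was at the start of the episode above 0.03 m or angle between padlock's own z axis and vertical above 0.5 rad).
It fails at once if the spray can is pushed more than 30 mm from its place or knocked over (distance of spray from where it was at the start of the episode above 0.03 m or angle between spray's own z axis and vertical above 0.5 rad).
It fails at once if the nickel lock cylinder is pushed more than 30 mm from its place or knocked over (distance of nickel from where it was at the start of the episode above 0.03 m or angle between nickel's own z axis and vertical above 0.5 rad).
It fails at once if the brass lock cylinder is pushed more than 30 mm from its place or knocked over (distance of brass from where it was at the start of the episode above 0.03 m or angle between brass's own z axis and vertical above 0.5 rad).
It fails at once if the glue bottle is pushed more than 30 mm from its place or knocked over (distance of glue from where it was at the start of the episode above 0.03 m or angle between glue's own z axis and vertical above 0.5 rad).
It also fails if it takes over 72 s, if anything falls off the work surface, if the arm or the gripper's body presses on something with over 40 N, if the wrist force passes 120 N, or if a joint passes its speed limit or range.

## Working session

There is one attempt and no reset: what is moved stays moved. The work goes in short steps, Python scripts to look and compute and a tool call to move; the robot and the scene stay as the last step left them, time stands still between calls to the robot, and variables do not carry over. Pictures are saved under pics/ and viewed, at most 10 in all, crops included, and the job is handed in when it is done.

Besides the shell and the picture viewer there is one more tool, called after ">>>" as name(argument=value, ...) on one line, values as JSON. arm_command: Moves the arm, as the interface text tells. Its arguments: {"type":"object","properties":{"commands":{"type":"array"},"hand":{"type":"number"},"force":{"type":"number"}},"required":["commands"]}

```bash
mkdir -p pics; cat > h.py <<'E'
import numpy as np, cv2, pickle
from plant import get_obs, capture, finish_job
def cap(n,f=None):
    c=capture(n); 
    if f: cv2.imwrite('pics/'+f,c['image']); pickle.dump(c,open('pics/'+f+'.pkl','wb'))
    return c
def pts(c):
    d=c['depth']; v,u=np.mgrid[:d.shape[0],:d.shape[1]]
    P=np.stack([(u-c['cx'])/c['fx']*d,(v-c['cy'])/c['fy']*d,d],-1)
    W=P@np.array(c['orientation']).T+np.array(c['eye']); W[d==0]=np.nan; return W
def ray(c,u,v,z):
    r=np.array(c['orientation'])@np.array([(u-c['cx'])/c['fx'],(v-c['cy'])/c['fy'],1]); e=np.array(c['eye'])
    return e+r*(z-e[2])/r[2]
E
python3 - <<'E'
from h import *
o=get_obs(); print(o['eef_pos'],o['tool_rot'],o['gripper_width'],o['t'])
for n in('top','scene'):
    c=cap(n,n+'0.png'); print(n,c['eye'],c['orientation'],c['fx'])
E
```

```text
[151.14006708 605.71655724 230.33029122] [[-9.70196949e-01  2.42316122e-01 -8.81921780e-04]
 [ 2.42317433e-01  9.70195015e-01 -1.97340194e-03]
 [ 3.77449009e-04 -2.12829356e-03 -9.99997664e-01]] 85.44223647598142 0.0
top [ 474.01294703  250.50164439 1365.46857899] [[-0.02524234 -0.99805606  0.05698184]
 [-0.9996752   0.02540134  0.00206771]
 [-0.00351111 -0.05691114 -0.99837307]] 374.29444931694275
scene [  60.63337045 -534.04505628 1059.81149136] [[ 0.85947983 -0.35497927  0.36780994]
 [-0.51077388 -0.62470927  0.59063388]
 [ 0.0201115  -0.69550561 -0.71823915]] 366.8427998244042
```

View pics/top0.png

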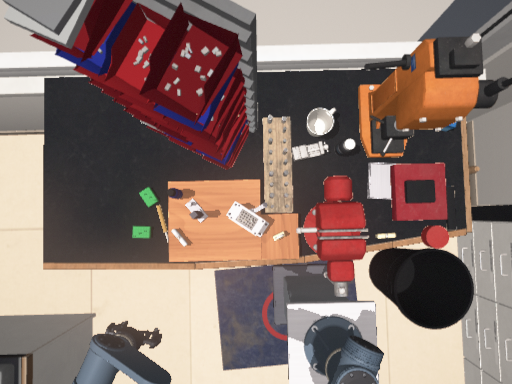

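View pics/scene0.png

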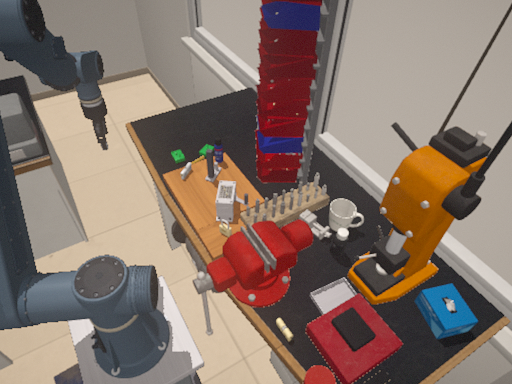

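```bash
python3 - <<'E'
from h import *
a=cv2.imread('pics/top0.png')[170:270,150:310]; b=cv2.imread('pics/scene0.png')[135:245,150:290]
a=cv2.resize(a,(800,500),interpolation=cv2.INTER_CUBIC);cv2.imwrite('pics/a.png',a)
b=cv2.resize(b,(700,550),interpolation=cv2.INTER_CUBIC);cv2.imwrite('pics/b.png',b)
c=pickle.load(open('pics/top0.png.pkl','rb'));W=pts(c)
for n,(r0,r1,c0,c1),lo,hi in[('nesttop',(190,245,215,280),108,120),('tool',(185,235,180,215),150,185),('toolfoot',(185,235,180,215),38,50),('spray',(180,210,160,185),120,160),('padlock',(220,250,265,300),80,115),('tray',(155,205,365,395),10,25),('nickel',(220,250,165,195),60,80),('pins',(190,245,215,280),121,140)]:
    w=W[r0:r1,c0:c1]; m=(w[...,2]>lo)&(w[...,2]<hi); p=w[m]
    if len(p)<3: print(n,len(p));continue
    print(n,len(p),cv2.minAreaRect(p[:,:2].astype(np.float32)),p[:,2].mean(),p.min(0),p.max(0))
np.set_printoptions(linewidth=250,precision=0,suppress=True)
print(W[198:222,183:210,2])
E
```

```text
nesttop 558 ((495.77301025390625, 267.3945007324219), (109.76042175292969, 149.7950897216797), 55.77006530761719) 112.68448407889396 [405.94158954 201.52191607 108.04403439] [541.5903726  353.89893396 119.3845376 ]
tool 52 ((478.20208740234375, 458.9525451660156), (19.471790313720703, 20.965099334716797), 41.91110610961914) 171.87064709445315 [464.92790511 446.18038932 151.84942742] [490.33967041 472.82921914 179.86161357]
toolfoot 222 ((497.3401184082031, 469.5393371582031), (120.5869140625, 173.223876953125), 88.57133483886719) 41.06967028328398 [410.55956378 408.50552698  38.01451821] [584.63614337 530.80187697  49.67169164]
spray 65 ((552.27294921875, 537.1619873046875), (26.338260650634766, 23.407573699951172), 1.5617570877075195) 143.94721865267556 [539.24431654 525.5289673  121.20587303] [565.5509369  549.03167701 155.00450701]
padlock 18 ((397.1881103515625, 185.1862030029297), (5.4181437492370605, 30.118471145629883), 27.602582931518555) 98.60030052051138 [389.97631105 171.17161965  91.33051498] [406.03298835 198.40892945 103.9676038 ]
tray 178 ((589.372314453125, -188.98541
[... 3214 characters left out ...]
36.  34.]
 [ 33.  35.  39.  35.  32.  37.  35.  31. 172. 176. 172. 176. 173. 164. 135. 118.  95.  74.  46.  42.  38.  45.  47.  39.  27.  32.  36.]
 [ 29.  30.  32.  39.  33.  31.  34.  34.  32. 173. 174. 171. 159. 136. 113.  91.  72.  48.  42.  42.  41.  40.  44.  32.  39.  35.  31.]
 [ 29.  34.  37.  35.  35.  39.  30.  34.  31.  34. 170. 147.  28.  35.  41.  38.  48.  43.  38.  45.  43.  42.  36.  35.  37.  30.  35.]
 [ 37.  30.  33.  33.  34.  33.  35.  35.  32.  35.  35.  34.  35.  26.  31.  41.  44.  40.  37.  40.  37.  28.  25.  33.  32.  33.  31.]
 [ 30.  35.  33.  35.  35.  32.  32.  38.  35.  33.  33.  39.  36.  29.  29.  34.  41.  44.  39.  35.  36.  37.  37.  33.  35.  31.  32.]]
```

View pics/a.png

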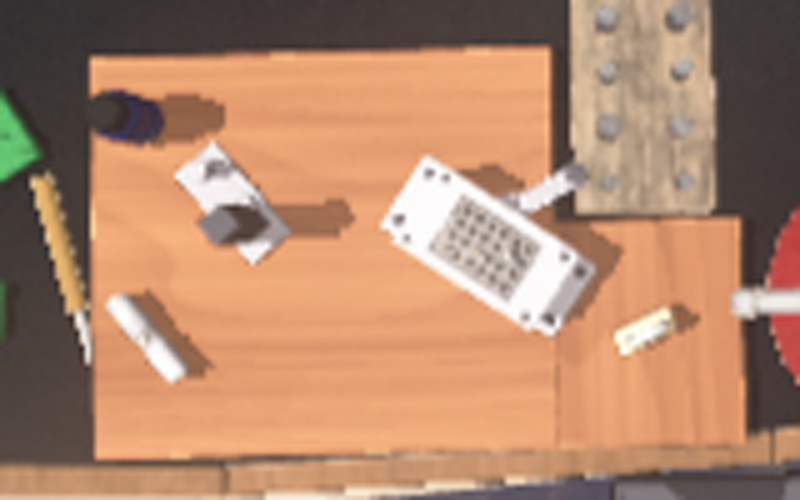

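View pics/b.png

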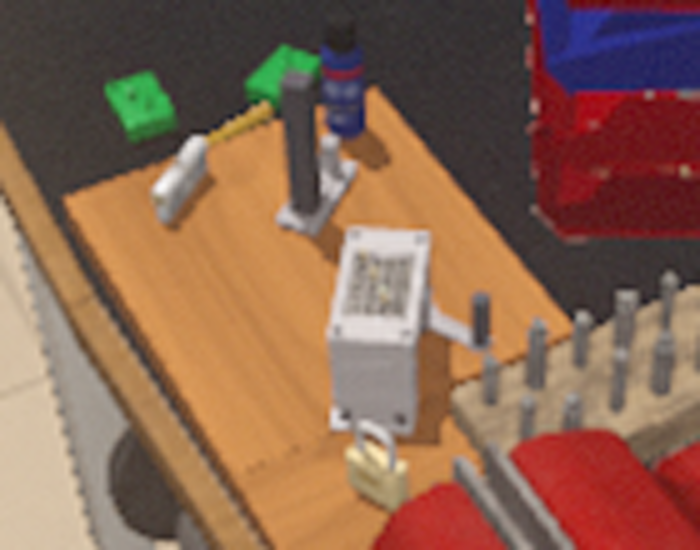

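```bash
python3 - <<'E'
from h import *
np.set_printoptions(linewidth=250,precision=1,suppress=True)
c=pickle.load(open('pics/top0.png.pkl','rb'));W=pts(c);img=c['image']
def comp(m,seed):
    n,l=cv2.connectedComponents(m.astype(np.uint8),connectivity=4); return l==l[seed[1],seed[0]]
def rect(mask,z,up=1):
    v,u=np.nonzero(mask); P=np.array([ray(c,a,b,z)[:2] for a,b in zip(u,v)],np.float32); return P,cv2.minAreaRect(P)
med=cv2.medianBlur(W[...,2].astype(np.float32),3)
m=np.zeros(med.shape,bool); m[190:240,222:272]=((med>106)&(med<134))[190:240,222:272]
m=comp(m,(247,217)); P,r=rect(m,114); print('nest',m.sum(),r,P.mean(0))
# pocket: dark within nest
g=cv2.cvtColor(img,cv2.COLOR_BGR2GRAY)
d=m&(g<190); d=cv2.morphologyEx(d.astype(np.uint8),cv2.MORPH_OPEN,np.ones((3,3)))>0
d=comp(d,(247,217)); P,r=rect(d,113); print('pocket',d.sum(),r,P.mean(0))
for n,u,v,z in[('knob',265.3,203.8,132),('poker',193.3,203.3,72),('handletop',196,214.5,175)]: print(n,ray(c,u,v,z))
# scene knob top, poker
s=pickle.load(open('pics/scene0.png.pkl','rb'))
for n,u,v,z in[('knob',150+480/5,135+296/5,132),('poker',150+332/5,135+140/5,72),('handletop',150+299/5,135+80/5,175),('nestc',150+383/5,135+285/5,114)]: print('scene',n,ray(s,u,v,z))
ht=W[205:222,185:205]; k=ht[(ht[...,2]>165)]; print('handletop depth',k.mean(0))
a=W[198:208,186:193]; k=a[a[...,2]>60]; print('poker',k.mean(0))
# surroundings heights near rack
q=W[165:240,262:296]; print('rack max z rows', np.nanmax(q[...,2],axis=1)[::3])
print(W[198:216,255:275,2].round(0))
t=W[155:205,365:395]; 
hsv=cv2.cvtColor(img,cv2.COLOR_BGR2HSV); tm=np.zeros(g.shape,bool); tm[155:205,362:396]=(hsv[155:205,362:396,2]>130)&(hsv[155:205,362:396,1]<50)
tm=cv2.morphologyEx(tm.astype(np.uint8),cv2.MORPH_OPEN,np.ones((3,3)))>0
tm=comp(tm,(378,180)); P,r=rect(tm,14); print('tray',tm.sum(),r,P.mean(0))
E
```

```text
nest 590 ((458.8047180175781, 292.22412109375), (110.1078109741211, 59.14665222167969), 54.98031997680664) [458.8 292.4]
pocket 196554 ((568.56201171875, 263.4022216796875), (1764.7044677734375, 1290.5438232421875), 88.43484497070312) [557.5 260.6]
knob [508.6 228.7 132. ]
poker [518.3 476.5  72. ]
handletop [479.  450.4 175. ]
scene knob [506.6 227.2 132. ]
scene poker [518.4 486.   72. ]
scene handletop [479.6 452.  175. ]
scene nestc [460.4 285.7 114. ]
handletop depth [478.3 459.5 173.8]
poker [516.6 491.2  69.8]
rack max z rows [ 52.6  52.6 107.9 103.6  50.9  51.9 107.8  74.5  50.   49.2 109.3  50.1  50.7 132.4  98.5  50.    3.8  37.5 112.3 113.1 114.5  43.4  42.4  91.3 104. ]
[[ 29.  31.  36.  30.  31.  -0.  -5.   1.  -3.  14.  44.  48.  47.  46.  50.  47.  49.  46.  48.  47.]
 [ 36.  38.  29.  36.  36.  -2.   2.  -4.   1.   8.  40.  45.  45.  46.  42.  47.  48.  43.  43.  45.]
 [ 32.  35.  39.  32.  34.  -1.   5.   5.  -3.   2.  45.  48.  49.  47.  44.  42.  43.  50.  43.  43.]
 [ 35.  36.  33.  35.  39.   2.   2.  -6.  -3.  -1.  45.  43.  51.  42.  49.  46.  45.  45.  47.  48
[... 866 characters left out ...]
1.  -6.   3.  46.  44.  49.  46.  45.  46.  45.  48.  46.  43.]
 [ 89.  85.  84.  30.  31.  33.  -1.  -2.  -2.  -1.  47.  51.  50.  48.  52.  49.  51.  41.  42.  42.]
 [ 85.  83.  33.  34.  34.  34.  -2.   3.  -1.   2.  46.  44.  43.  45.  47.  49.  44.  48.  47.  47.]
 [ 85.  31.  36.  39.  35.  37.   2.   1.  -2.  -1.   1.   4.   1.   3.  -0.  -0.  -4.  -5.   2.   0.]
 [ 35.  35.  31.  32.  31.  28.  -1.  -1.  -1.  -0.   1.  -2.  -1.  36.  34.  31.  29.  33.  31.  32.]
 [111. 113.  34.  33.  33.  32.  34.  31.  32.  32.  36.  34.  29.  35.  32.  33.  28.  36.  32.  33.]]
tray 776 ((587.6900634765625, -187.044921875), (79.471923828125, 131.46017456054688), 87.59315490722656) [ 585.3 -187.4]
```

>>> arm_command(commands=[[[-434, -278, -30], 48], [[-434, -278, -30], 48], [[-434, -278, -30], 48], [[-434, -278, -30], 48], [[-434, -278, -30], 48], [[-434, -278, -30], 48], [[-434, -278, -30], 48], [[-434, -278, -30], 48], [[-434, -278, -30], 48], [[-434, -278, -30], 48], [[-434, -278, -30], 48], [[-434, -278, -30], 48], [[-434, -278, -30], 48], [[-434, -278, -30], 48], [[-434, -278, -30], 48], [[-434, -278, -30], 48]], hand=0.6)

```text
t: 1.7
eef_pos: [504.1, 232.6, 261.3]
tool_rot: [[-0.471, 0.882, -0.0], [0.882, 0.471, 0.0], [0.0, -0.0, -1.0]]
wrist_force: [0.0, -0.4, 0.2]
gripper_width: 51.2
grip_force: 0.0
```

```bash
cat >> h.py <<'E'
def go(x,y,z,yaw):
    "shift in tool axes and turn (deg) to TCP x,y,z with tool y at yaw deg"
    o=get_obs(); R=np.array(o['tool_rot']); d=np.array([x,y,z])-o['eef_pos']
    t=(np.degrees(np.arctan2(R[1,1],R[0,1]))-yaw+90)%180-90
    print('shift',(R.T@d).round(1),'turn',round(t,1),'j6',o['joint_pos'][5])
E
python3 - <<'E'
from h import *
np.set_printoptions(linewidth=250,precision=1,suppress=True)
o=get_obs(); print(o['eef_pos'],o['t'],o['joint_pos'],o['gripper_width'])
c=cap('wrist','w1.png'); print(c['eye'],c['fx'],np.array(c['orientation']))
W=pts(c)
E
```

```text
[504.1 232.6 261.3] 1.7 [ 0.2  0.4  1.6  0.   1.2 -0.3] 51.21294804614716
[471.2 295.6 404.2] 275.34504576140256 [[ 0.9  0.5  0.1]
 [ 0.5 -0.8 -0.2]
 [ 0.   0.3 -1. ]]
```

View pics/w1.png

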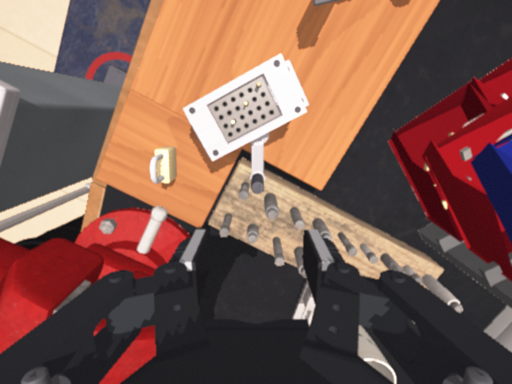

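```bash
python3 - <<'E'
from h import *
np.set_printoptions(linewidth=250,precision=1,suppress=True)
c=pickle.load(open('pics/w1.png.pkl','rb')); W=pts(c)
med=cv2.medianBlur(np.nan_to_num(W[...,2]).astype(np.float32),3)
m=((med>107)&(med<120)); m[:50]=0;m[165:]=0;m[:,:175]=0;m[:,315:]=0
n,l,s,_=cv2.connectedComponentsWithStats(m.astype(np.uint8)); i=1+s[1:,4].argmax(); m=l==i
m=cv2.morphologyEx(m.astype(np.uint8),cv2.MORPH_CLOSE,np.ones((5,5)))
v,u=np.nonzero(m); P=np.array([ray(c,a,b,114)[:2] for a,b in zip(u,v)],np.float32); print('nest',m.sum(),cv2.minAreaRect(P))
k=((med>124)&(med<140)); k[:165]=0;k[205:]=0;k[:,:235]=0;k[:,280:]=0
v,u=np.nonzero(k); print('knob',len(u),u.mean(),v.mean(),ray(c,u.mean(),v.mean(),132),W[k].mean(0))
print('peg max z',np.nanmax(W[180:240,200:290,2][...]), [np.nanpercentile(W[a:b,x0:x1,2],90) for a,b,x0,x1 in((182,198,238,250),(196,218,262,278),(212,232,220,232))])
E
```

```text
nest 6790 ((459.20562744140625, 292.91351318359375), (110.0955581665039, 60.0515022277832), 55.3707275390625)
knob 149 257.16107382550337 186.75838926174498 [506.  232.2 132. ] [nan nan nan]
peg max z 281.2234201258418 [np.float64(94.08619622699334), np.float64(111.0216995375053), np.float64(100.22617397787921)]
```

>>> arm_command(commands=[[[-1.2, 1.5, 50], 0], [[-1.2, 1.5, 100], 0], [[-1.2, 1.5, 148], 0], [[-1.2, 1.5, 148], 0], [[-1.2, 1.5, 148], 0]])

```text
t: 2.25
eef_pos: [506.8, 231.4, 113.2]
tool_rot: [[-0.47, 0.883, -0.002], [0.883, 0.47, -0.0], [0.0, -0.002, -1.0]]
wrist_force: [0.2, 0.0, -0.3]
gripper_width: 51.2
grip_force: 0.0
```

>>> arm_command(commands=[[[0, 0, 0], 0], [[0, 0, 0], 0], [[0, 0, 0], 0], [[0, 0, 0], 0], [[0, 0, 0], 0], [[0, 0, 0], 0], [[0, 0, 0], 0]], hand=0, force=25)

```text
t: 2.95
eef_pos: [508.4, 231.4, 116.2]
tool_rot: [[-0.469, 0.883, 0.005], [0.883, 0.469, 0.001], [-0.001, 0.005, -1.0]]
wrist_force: [-0.3, 0.3, 7.6]
gripper_width: 12.7
grip_force: 24.4
```

```bash
python3 - <<'E'
import numpy as np
# arc in tool axes: tool x=radially inward, y=tangent (ccw); radius 52, ccw angle a => turn -a
for a in range(6,67,6):
    r=np.radians(a); print(a, (52*(1-np.cos(r))).round(1),(52*np.sin(r)).round(1))
E
```

```text
6 0.3 5.4
12 1.1 10.8
18 2.5 16.1
24 4.5 21.2
30 7.0 26.0
36 9.9 30.6
42 13.4 34.8
48 17.2 38.6
54 21.4 42.1
60 26.0 45.0
66 30.8 47.5
```

>>> arm_command(commands=[[[0.3, 5.4, -3], -6], [[1.1, 10.8, -3], -12], [[2.5, 16.1, -3], -18], [[4.5, 21.2, -3], -24], [[7, 26, -3], -30], [[9.9, 30.6, -3], -36], [[13.4, 34.8, -3], -42], [[17.2, 38.6, -3], -48], [[21.4, 42.1, -3], -54], [[25, 44.5, -3], -59], [[25, 44.5, -3], -59], [[25, 44.5, -3], -59]])

```text
t: 4.15
eef_pos: [533.6, 274.4, 116.4]
tool_rot: [[-0.998, 0.055, -0.001], [0.055, 0.998, 0.001], [0.001, 0.001, -1.0]]
wrist_force: [-1.6, 2.6, -4.0]
gripper_width: 12.6
grip_force: 26.2
```

```bash
python3 - <<'E'
from h import *
o=get_obs(); p=o['eef_pos']; a=np.degrees(np.arctan2(p[1]-277,p[0]-482.2)); print(p,a,'joint',np.radians(a+34.6+30),o['wrist_force'])
E
```

```text
[533.62717453 274.3514283  116.42115446] -2.9482083348132075 joint 1.076026754311107 [-1.64214245  2.6154584  -4.00929578]
```

>>> arm_command(commands=[[[0, 0, 0], 0], [[0, 0, 0], 0], [[0, 0, 0], 0], [[0, 0, -50], 0], [[0, 0, -100], 0], [[11, 123, -170], 47], [[11, 123, -170], 47], [[11, 123, -170], 47], [[11, 123, -170], 47], [[11, 123, -170], 47], [[11, 123, -170], 47], [[11, 123, -170], 47], [[11, 123, -170], 47]], hand=0.5)

```text
t: 5.45
eef_pos: [530.3, 397.3, 286.6]
tool_rot: [[-0.643, 0.766, 0.001], [0.766, 0.643, 0.0], [-0.0, 0.001, -1.0]]
wrist_force: [-0.2, 1.1, 0.1]
gripper_width: 42.9
grip_force: 0.0
```

```bash
python3 - <<'E'
from h import *
np.set_printoptions(linewidth=250,precision=1,suppress=True)
c=cap('wrist','w2.png'); W=pts(c)
med=cv2.medianBlur(np.nan_to_num(W[...,2]).astype(np.float32),3)
near=(abs(W[...,0]-495)<60)&(abs(W[...,1]-470)<60)
for n,lo,hi,z in(('handle',169,181,175),('poker',66,77,72)):
    m=near&(med>lo)&(med<hi)
    k,l,s,_=cv2.connectedComponentsWithStats(m.astype(np.uint8)); 
    for i in range(1,k):
        if s[i,4]<25: continue
        v,u=np.nonzero(l==i); P=np.array([ray(c,a,b,z)[:2] for a,b in zip(u,v)],np.float32); print(n,s[i,4],cv2.minAreaRect(P),P.mean(0),u.mean(),v.mean())
go(478,459,125,40)
# keeper knob check
t=cap('top'); V=pts(t)[190:215,250:275]; k=V[(V[...,2]>124)&(V[...,2]<140)&(V[...,1]<290)]; print('knob',k.mean(0))
E
```

```text
handle 583 ((478.9946594238281, 460.6842041015625), (19.477176666259766, 20.831453323364258), 40.032840728759766) [478.8 460.7] 256.8507718696398 100.40994854202401
poker 37 ((546.4896850585938, 525.0680541992188), (4.389708042144775, 16.345237731933594), 61.96962356567383) [545.7 525.2] 331.97297297297297 98.70270270270271
poker 108 ((517.1619873046875, 492.17681884765625), (13.393193244934082, 13.130437850952148), 14.481727600097656) [517.2 492.2] 296.74074074074076 104.60185185185185
shift [ 80.9  -0.4 161.5] turn 0.0 j6 -0.22390528341077479
knob [533.9 274.3 131.7]
```

>>> arm_command(commands=[[[50, 1.5, 0], 0], [[82, 1.5, 20], 0], [[82, 1.5, 70], 0], [[82, 1.5, 120], 0], [[82, 1.5, 161], 0], [[82, 1.5, 161], 0], [[82, 1.5, 161], 0], [[82, 1.5, 161], 0]])

```text
t: 6.35
eef_pos: [480.6, 462.5, 128.3]
tool_rot: [[-0.642, 0.766, 0.005], [0.766, 0.642, 0.003], [-0.001, 0.006, -1.0]]
wrist_force: [-0.4, 0.8, 0.9]
gripper_width: 42.8
grip_force: 0.0
```

>>> arm_command(commands=[[[0, 0, 0], 0], [[0, 0, 0], 0], [[0, 0, 0], 0], [[0, 0, 0], 0], [[0, 0, 0], 0], [[0, 0, 0], 0], [[0, 0, 0], 0], [[0, 0, 0], 0]], hand=0, force=110)

```text
t: 7.15
eef_pos: [479.0, 461.5, 127.7]
tool_rot: [[-0.643, 0.766, 0.002], [0.766, 0.643, 0.001], [-0.0, 0.002, -1.0]]
wrist_force: [-2.6, -2.4, 6.8]
gripper_width: 18.8
grip_force: 108.1
```

>>> arm_command(commands=[[[0, 0, -3], 0], [[0, 0, -6], 0], [[0, 0, -10], 0], [[0, 0, -10], 0], [[0, 0, -10], 0]])

```text
t: 7.65
eef_pos: [478.5, 461.2, 135.0]
tool_rot: [[-0.642, 0.766, -0.0], [0.766, 0.642, -0.0], [0.0, -0.0, -1.0]]
wrist_force: [0.2, 0.8, -3.5]
gripper_width: 18.7
grip_force: 107.3
```

```bash
python3 - <<'E'
from h import *
o=get_obs(); print(o['eef_pos'],o['joint_pos'])
x=np.array([np.cos(np.radians(-34.6)),np.sin(np.radians(-34.6))]); n=np.array([459.2,292.9])
for s in(-135,-50): p=n+s*x; print(s,p); go(p[0],p[1],129,-34.6)
c=cap('wrist','w3.png'); W=pts(c); print(c['eye'])
E
```

```text
[478.48479081 461.21950468 135.0419191 ] [ 5.99220011e-01  6.90301417e-01  1.40826487e+00 -3.24651622e-06
  1.04340675e+00 -9.84650132e-02]
-135 [348.07659025 369.55890558]
shift [  13.5 -158.8    6.1] turn 74.6 j6 -0.09846501321399731
-50 [418.04318157 321.29218725]
shift [ -68.4 -136.2    6.1] turn 74.6 j6 -0.09846501321399731
[433.49597138 516.15556415 277.91729598]
```

View pics/w3.png

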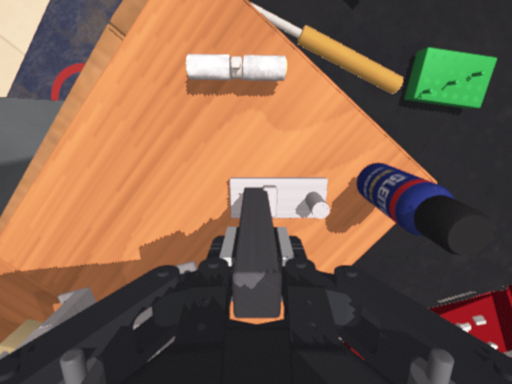

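>>> arm_command(commands=[[[13.5, -159, 0], 75], [[13.5, -159, 0], 75], [[13.5, -159, 0], 75], [[13.5, -159, 0], 75], [[13.5, -159, 0], 75], [[13.5, -159, 0], 75], [[13.5, -159, 0], 75], [[13.5, -159, 0], 75], [[13.5, -159, 0], 75], [[13.5, -159, 0], 75], [[13.5, -159, 2], 75], [[13.5, -159, 3], 75], [[13.5, -159, 3], 75]])

```text
t: 9.0
eef_pos: [347.9, 369.4, 132.1]
tool_rot: [[0.573, 0.819, -0.0], [0.819, -0.573, -0.0], [-0.0, -0.0, -1.0]]
wrist_force: [-0.5, -0.7, -3.7]
gripper_width: 18.7
grip_force: 109.8
```

```bash
python3 - <<'E'
from h import *
np.set_printoptions(linewidth=250,precision=1,suppress=True)
o=get_obs(); print(o['eef_pos'],o['tool_rot'],o['joint_pos'])
x=np.array([np.cos(np.radians(-34.6)),np.sin(np.radians(-34.6))]); n=np.array([459.2,292.9])
for s in(-100,-50): p=n+s*x; print(s,p); go(p[0],p[1],132,-34.6)
tip=o['eef_pos'][:2]+50*x; print('pred tip',tip)
for nm in('wrist','top'):
    c=cap(nm,nm+'4.png'); W=pts(c)
    m=(np.hypot(W[...,0]-tip[0],W[...,1]-tip[1])<25)&(W[...,2]>60)&(W[...,2]<85)
    v,u=np.nonzero(m); print(nm,m.sum(),W[m].mean(0) if m.sum() else '')
    if m.sum(): P=np.array([ray(c,a,b,76)[:2] for a,b in zip(u,v)],np.float32); print(cv2.minAreaRect(P))
E
```

```text
[347.9 369.4 132.1] [[ 0.6  0.8 -0. ]
 [ 0.8 -0.6 -0. ]
 [-0.  -0.  -1. ]] [0.6 0.5 1.8 0.  0.8 1.2]
-100 [376.9 349.7]
shift [ 0.5 35.   0.1] turn -0.4 j6 1.205153702725123
-50 [418.  321.3]
shift [ 0.8 85.   0.1] turn -0.4 j6 1.205153702725123
pred tip [389.1 341. ]
wrist 365 [387.4 343.3  73.4]
((387.1724548339844, 344.32342529296875), (13.686905860900879, 19.354703903198242), 5.781044006347656)
top 7 [390.3 338.2  75. ]
((391.2466125488281, 338.2875671386719), (12.356942176818848, 5.673401832580566), 55.08824920654297)
```

>>> arm_command(commands=[[[0.8, 20, 0], -0.4], [[0.8, 40, 0], -0.4], [[0.8, 55, 0], -0.4], [[0.8, 70, 0], -0.4], [[0.8, 85, 0], -0.4], [[0.8, 85, 0], -0.4], [[0.8, 85, 0], -0.4]])

```text
t: 9.8
eef_pos: [418.1, 321.0, 132.2]
tool_rot: [[0.569, 0.822, -0.001], [0.822, -0.569, 0.0], [-0.001, -0.001, -1.0]]
wrist_force: [-1.6, 0.1, -5.1]
gripper_width: 18.7
grip_force: 109.7
```

>>> arm_command(commands=[[[0, 0, -5], 0], [[0, 0, -10], 0], [[0, 0, -14], 0], [[0, 0, -16], 0], [[0, 0, -16], 0]])

```text
t: 10.3
eef_pos: [418.2, 321.7, 148.9]
tool_rot: [[0.568, 0.823, 0.001], [0.823, -0.568, 0.001], [0.001, 0.001, -1.0]]
wrist_force: [0.5, 0.1, -3.8]
gripper_width: 18.7
grip_force: 109.7
```

>>> arm_command(commands=[[[0, 0, -2], 0], [[0, 0, -4], 0], [[0, 0, -6], 0], [[0, 0, -8], 0], [[0, 0, -10], 0], [[0, 0, -12], 0], [[0, 0, -14], 0], [[0, 0, -14], 0], [[0, 0, -14], 0], [[0, 0, -14], 0]])

```text
t: 11.3
eef_pos: [417.7, 321.3, 162.5]
tool_rot: [[0.568, 0.823, -0.001], [0.823, -0.568, -0.0], [-0.0, -0.001, -1.0]]
wrist_force: [-1.3, 2.1, -9.6]
gripper_width: 18.7
grip_force: 108.8
```

```bash
cat > blk.py <<'E'
from h import *
np.set_printoptions(linewidth=250,precision=1,suppress=True)
x=np.array([np.cos(np.radians(-34.6)),np.sin(np.radians(-34.6))]); y=np.array([-x[1],x[0]]); n=np.array([459.2,292.9])
c=cap('top'); W=pts(c); d=W[...,:2]-n; a=d@x; b=d@y
for nm,m in(('pocket',(abs(a)<17)&(abs(b)<27)),('top rim',((abs(b)>38)&(abs(b)<50)&(abs(a)<24)))):
    m&=W[...,2]>90; z=W[m][:,2]; print(nm,len(z),np.median(z),np.percentile(z,[10,90]))
E
python3 blk.py
```

```text
pocket 309 485.2455104410093 [124.5 503.9]
top rim 145 115.26851765336619 [111.1 526.3]
```

```bash
cat > blk.py <<'E'
from h import *
np.set_printoptions(linewidth=250,precision=1,suppress=True)
x=np.array([np.cos(np.radians(-34.6)),np.sin(np.radians(-34.6))]); y=np.array([-x[1],x[0]]); n=np.array([459.2,292.9])
for q in('top','scene'):
  c=cap(q); W=pts(c); d=W[...,:2]-n; a=d@x; b=d@y
  for nm,m in(('pocket',(abs(a)<17)&(abs(b)<27)),('top rim',((abs(b)>38)&(abs(b)<50)&(abs(a)<24)))):
    m&=(W[...,2]>100)&(W[...,2]<145); z=W[m][:,2]; print(q,nm,len(z),np.histogram(z,np.arange(100,146,3))[0],np.median(z))
E
python3 blk.py
```

```text
top pocket 50 [ 0  0  0  0  0  1  6 17 20  4  1  0  0  1  0] 124.02705119292318
top top rim 96 [ 0  0  2 21 50 22  1  0  0  0  0  0  0  0  0] 113.46662367144722
scene pocket 106 [ 0  0  0  0  0  0  1 17 61 20  4  0  2  1  0] 125.62738725906348
scene top rim 62 [ 0  0  0  3 28 26  5  0  0  0  0  0  0  0  0] 114.98379491091998
```

>>> arm_command(commands=[[[0, 0, -1], 0], [[0, 0, -1.5], 0], [[0, 0, -1.5], 0], [[0, 0, 4], 0], [[0, 0, 12], 0], [[0, 0, 20], 0], [[0, 0, 28], 0], [[0, 0, 31], 0], [[0, 0, 31], 0], [[0, 0, 31], 0]])

```text
t: 12.45
eef_pos: [418.3, 321.4, 131.3]
tool_rot: [[0.568, 0.823, 0.0], [0.823, -0.568, -0.0], [0.0, 0.0, -1.0]]
wrist_force: [0.3, 0.4, -3.7]
gripper_width: 18.8
grip_force: 109.9
```

>>> arm_command(commands=[[[0, -15, 0], 0], [[0, -30, 0], 0], [[0, -50, 0], 0], [[0, -75, 0], 0], [[0, -75, 0], 0], [[0, -75, 2], 0], [[0, -75, 3], 0], [[0, -75, 3], 0]])

```text
t: 13.25
eef_pos: [356.7, 363.9, 128.2]
tool_rot: [[0.569, 0.823, 0.0], [0.823, -0.569, 0.0], [0.0, 0.0, -1.0]]
wrist_force: [-0.5, -0.4, -4.1]
gripper_width: 18.7
grip_force: 109.8
```

>>> arm_command(commands=[[[0, 0, 0.6], 0], [[0, 0, 1], 0], [[0, 0, 1], 0]])

```text
t: 13.55
eef_pos: [356.8, 364.0, 127.9]
tool_rot: [[0.569, 0.823, 0.001], [0.823, -0.569, 0.0], [0.001, 0.0, -1.0]]
wrist_force: [-1.3, -0.3, 2.8]
gripper_width: 18.7
grip_force: 111.0
```

>>> arm_command(commands=[[[0, 0, 0], 0], [[0, 0, 0], 0], [[0, 0, 0], 0], [[0, 0, 0], 0], [[0, 0, 0], 0], [[0, 0, -40], 0], [[0, 0, -80], 0], [[0, 0, -125], 0], [[0, 0, -135], 0], [[0, 0, -135], 0], [[0, 0, -135], 0]], hand=0.5)

```text
t: 14.65
eef_pos: [355.6, 363.4, 261.2]
tool_rot: [[0.568, 0.823, -0.002], [0.823, -0.568, -0.001], [-0.002, -0.001, -1.0]]
wrist_force: [-0.6, 0.0, -0.6]
gripper_width: 42.8
grip_force: 0.0
```

```bash
cat > rects.py <<'E'
from h import *
np.set_printoptions(linewidth=250,precision=1,suppress=True)
def find(c,lo,hi,z,ctr,r,minn=20):
    W=pts(c); med=cv2.medianBlur(np.nan_to_num(W[...,2]).astype(np.float32),3)
    m=(np.hypot(W[...,0]-ctr[0],W[...,1]-ctr[1])<r)&(med>lo)&(med<hi)
    k,l,s,_=cv2.connectedComponentsWithStats(m.astype(np.uint8))
    for i in range(1,k):
        if s[i,4]<minn: continue
        v,u=np.nonzero(l==i); P=np.array([ray(c,a,b,z)[:2] for a,b in zip(u,v)],np.float32); print(lo,hi,s[i,4],cv2.minAreaRect(P),'z',np.median(W[l==i][:,2]))
E
python3 - <<'E'
from rects import *
print(get_obs()['eef_pos'])
c=cap('top'); W=pts(c)
find(c,165,185,175,(357,364),40); find(c,120,138,126,(459,293),45)
c=cap('scene'); find(c,165,185,175,(357,364),40); find(c,118,138,126,(459,293),45)
c=cap('top')
for a,b in((590,-195),): 
    u=None
    m=(abs(W[...,0]-a)<75)&(abs(W[...,1]-b)<75)&(W[...,2]<30)
    for lo,hi in((-6,1.5),(1.5,8),(12,24)): 
        k=m&(W[...,2]>lo)&(W[...,2]<hi); print(lo,hi,k.sum(),W[k].min(0),W[k].max(0))
r,cc=np.nonzero(m); print(W[158:203:2,362:400,2].round(0))
E
```

```text
[355.6 363.4 261.2]
120 138 232 ((458.24005126953125, 291.6747741699219), (60.50738525390625, 41.15643310546875), 54.92816162109375) z 124.9634162708594
165 185 33 ((352.6405944824219, 359.5066223144531), (26.434162139892578, 17.23065185546875), 65.9614486694336) z 175.02725121095534
118 138 166 ((455.3794860839844, 287.3276672363281), (69.287109375, 42.469669342041016), 60.35709762573242) z 126.14354845670749
-6 1.5 591 [ 515.  -269.1   -5.9] [ 664.9 -120.1    1.5]
1.5 8 579 [ 515.1 -268.8    1.5] [ 664.7 -120.4    7.9]
12 24 126 [ 517.5 -245.8   12.2] [ 650.2 -143.7   23.8]
[[-0.  2. -2. -4. -1. -0. -0.  4. -1.  3. -5.  1. -2.  3. -1.  7. -1. -1.  3.  1. -3.  1. -2. -3.  4.  0.  7. -2.  3.  3. -3. -3. -4. -1.  5.  3.  0. -3.]
 [ 1. -0.  2. -1. -2. -2. -1.  5.  1. -1.  3. -3. -4. -2.  4. -1.  3. -3.  1. -0.  3. -1. -4. -4. -2. -1. -1.  2. -3.  3.  1. -0.  3.  4. -2.  2.  0. -1.]
 [ 1.  2.  0.  0. -3. -1. -4. -5. -0. -1.  1. -4.  4. -2.  1.  1.  3. -1. -0.  4.  1.  0.  0. -2.  5.  0.  1. -4.  3. -0.  1. -3. -1.  0. -2. -2.  3.  2.]
 [ 6. -6.  0. -0. -0. -4. -2. 17. 15. nan  3.  6.  2
[... 2348 characters left out ...]
3.  3.  3.  4. nan  3.  5.  3. -1. -7. -0. 11. 20. 28. 41. 50. 47. 51. 51. 53.]
 [ 6. -1.  2.  3. -2.  4. 18.  0.  4.  5.  2.  3.  3.  2.  3.  5. -3. -1. -2.  1.  1.  4.  3.  5.  5.  5.  2.  3. -2.  8. 22. 30. 43. 49. 51. 47. 50. 55.]
 [-2.  0.  0. -5. -2.  2. 15. nan 17. 15. 13. 18. 18. 12. 17. 14. 14. 16. 18. 16. 20. 12. 21.  5.  3.  5.  6.  4.  7.  5. 18. 29. 42. 49. 51. 48. 49. 55.]
 [-1. -1. -4. -0. -1.  0. -1. -2.  7. -2. -4. -6. -1. -5. -0.  0. -0.  2. -3.  7. -1. -7.  3.  1. -0.  1.  3.  5.  1.  7. 15. 32. 39. 52. 50. 45. 47. 45.]
 [ 1.  2. -1.  1. -2.  4.  1. -2.  3.  2. -6.  1. -1.  2.  0.  3. -5. -2.  2. -2. -0. -5.  1. -3.  5.  4.  1.  3. -0.  7. 23. 24. 44. 47. 53. 50. 50. 52.]]
```

>>> arm_command(commands=[[[-0.5, 50, 0], 0], [[-0.5, 100, 0], 0], [[-0.5, 125, 0], 0], [[-0.5, 125, 50], 0], [[-0.5, 125, 100], 0], [[-0.5, 125, 130], 0], [[-0.5, 125, 138], 0], [[-0.5, 125, 141], 0], [[-0.5, 125, 141], 0], [[-0.5, 125, 141], 0]], hand=0.75)

```text
t: 15.8
eef_pos: [460.1, 293.1, 122.8]
tool_rot: [[0.568, 0.823, 0.003], [0.823, -0.568, 0.001], [0.003, 0.002, -1.0]]
wrist_force: [0.0, 0.4, 0.2]
gripper_width: 63.8
grip_force: 0.0
```

>>> arm_command(commands=[[[0, 0, 1], 0], [[0, 0, 2], 0], [[0, 0, 3], 0], [[0, 0, 3], 0]])

```text
t: 16.2
eef_pos: [459.0, 292.6, 118.5]
tool_rot: [[0.568, 0.823, 0.0], [0.823, -0.568, 0.0], [0.0, 0.0, -1.0]]
wrist_force: [-0.7, 0.3, 0.2]
gripper_width: 63.9
grip_force: 0.0
```

>>> arm_command(commands=[[[0, 0, 2], 0], [[0, 0, 3.5], 0], [[0, 0, 4.5], 0], [[0, 0, 4.5], 0], [[0, 0, 4.5], 0]])

```text
t: 16.7
eef_pos: [458.9, 292.5, 113.7]
tool_rot: [[0.568, 0.823, -0.0], [0.823, -0.568, -0.0], [-0.0, -0.0, -1.0]]
wrist_force: [-0.3, 0.6, -0.1]
gripper_width: 63.9
grip_force: 0.0
```

>>> arm_command(commands=[[[0, 0, 0], 0], [[0, 0, 0], 0], [[0, 0, 0], 0], [[0, 0, 0], 0], [[0, 0, 0], 0], [[0, 0, 0], 0]], hand=0, force=80)

```text
t: 17.3
eef_pos: [459.1, 292.5, 113.9]
tool_rot: [[0.568, 0.823, 0.0], [0.823, -0.568, -0.0], [0.0, 0.0, -1.0]]
wrist_force: [1.2, -0.1, -0.5]
gripper_width: 39.5
grip_force: 82.3
```

>>> arm_command(commands=[[[0, 0, -3], 0], [[0, 0, -6], 0], [[0, 0, -10], 0], [[0, 0, -15], 0], [[0, 0, -25], 0], [[0, 0, -25], 0]])

```text
t: 17.9
eef_pos: [459.8, 292.9, 140.7]
tool_rot: [[0.568, 0.823, 0.003], [0.823, -0.568, 0.001], [0.003, 0.002, -1.0]]
wrist_force: [-0.0, 0.4, -2.9]
gripper_width: 39.8
grip_force: 82.5
```

```bash
python3 - <<'E'
from rects import *
go(560,-60,300,0)
c=cap('wrist','w5.png'); s=cap('scene','s5.png')
find(s,128,165,148,(459,293),45)
a=cv2.resize(s['image'][150:230,180:290],(440,320),interpolation=cv2.INTER_CUBIC)
b=cv2.resize(c['image'],(427,320)); b=b[:, :360]
cv2.imwrite('pics/m5.png',np.hstack([a,b]))
E
```

```text
shift [-233.1  283.2 -159.4] turn -34.6 j6 0.9663385601254486
128 165 216 ((454.29974365234375, 288.7149658203125), (74.25577545166016, 67.47650146484375), 60.47489547729492) z 151.66627521034496
```

View pics/m5.png

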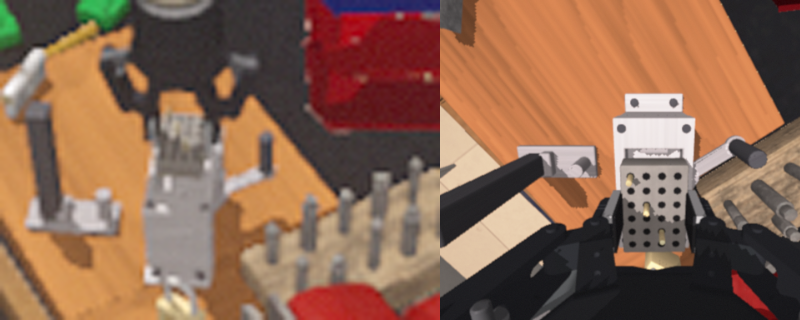

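```bash
python3 - <<'E'
from rects import *
for q in('top0.png','scene0.png'):
    W=pts(pickle.load(open(f'pics/{q}.pkl','rb'))).reshape(-1,3)
    print(q,'rows x 400..760 step 40, cols y 240..-320 step -40')
    for x in range(400,760,40):
        r=[]
        for y in range(240,-330,-40):
            m=(abs(W[:,0]-x)<20)&(abs(W[:,1]-y)<20); r.append(np.nanmax(W[m][:,2]).round() if m.any() else -1)
        print(x,np.array(r).astype(int))
c=pickle.load(open('pics/scene0.png.pkl','rb'));
find(c,12,26,18,(585,-190),90)
W=pts(c).reshape(-1,3); m=(W[:,2]>13)&(W[:,2]<24)&(abs(W[:,0]-585)<85)&(abs(W[:,1]+190)<75)
H,_,_=np.histogram2d(W[m][:,0],W[m][:,1],[np.arange(500,670,8),np.arange(-265,-115,8)]); print(H.astype(int))
E
```

```text
top0.png rows x 400..760 step 40, cols y 240..-320 step -40
400 [117 104 103  59 205 208 205 206 206  22  33  39  37   5  54]
440 [121  42  40  60 197 207 207 206 207   3   7   8  56  56  57]
480 [118  96  99  47 184 201 202 202 200   6   5   8  57  57  58]
520 [135 111 104  49 144 177 187 185 175   7  21  25  80  82  82]
560 [ 51 114 108  51   7 176 188 186   4   5  22  10  76  84  81]
600 [ 50 104 109  49   8 163 182 179   6   5  20  11  59  66  56]
640 [ 53 102 119  52   6   7   7   7   8   6 136  22  56  58  58]
680 [ 51  89 120  51  48  40  40 122 123  18 450 143 449 444   9]
720 [ 53 108  83  53  50  39  39 123 125  40 501 501 501 545 543]
scene0.png rows x 400..760 step 40, cols y 240..-320 step -40
400 [ 118  106  104 -933  202  206  205  206  206   26   37   40   35    6   55]
440 [ 120   44   39 -939 -938  206  207  207  207   23    7    7   56   56   56]
480 [ 133   96  104 -935 -937  201  201  200  201   13    6    6   58   77   76]
520 [ 135  115  103 -932 -939  174  188  187  174    7   23   24   69   82   83]
560 [  49  112  111   52 -936  174  189  186    6    6   22 
[... 927 characters left out ...]
0 0 0 0 0 0 0 0 0 0 0 0 0 1 3 2 0 0]
 [0 0 0 0 0 0 0 0 0 0 0 0 0 0 2 0 0 0]
 [0 0 0 0 0 0 0 0 0 0 0 0 0 0 4 1 0 0]
 [0 0 0 0 0 0 0 0 0 0 0 0 0 0 4 0 0 0]
 [0 0 0 0 0 0 0 0 0 0 0 0 0 0 3 0 0 0]
 [0 0 0 0 0 0 0 0 0 0 0 0 0 0 4 0 0 0]
 [0 0 0 0 0 0 0 0 0 0 0 0 0 0 4 0 0 0]
 [0 0 0 0 0 0 0 0 0 0 0 0 0 1 4 0 0 0]
 [0 0 0 0 0 0 0 0 0 0 0 0 0 1 3 0 0 0]
 [0 0 0 0 0 0 0 0 0 0 0 0 0 2 0 0 0 0]
 [0 0 0 0 0 0 0 0 0 0 0 0 0 2 2 0 0 0]
 [0 0 0 0 0 0 0 0 0 0 0 0 0 2 1 0 0 0]
 [0 0 0 0 0 0 0 0 0 0 0 0 0 4 0 0 0 0]
 [0 0 0 0 0 0 0 0 0 0 0 0 0 3 1 0 0 0]
 [0 0 0 0 0 1 1 1 0 0 0 0 0 3 0 0 0 0]
 [0 0 0 0 0 0 5 3 3 2 4 3 5 4 0 0 0 0]
 [0 0 0 0 0 0 0 0 0 0 0 0 0 0 0 0 0 0]
 [0 2 0 1 1 0 1 0 1 0 0 1 1 1 0 0 0 0]]
```

>>> arm_command(commands=[[[0, 0, -50], 0], [[0, 0, -100], 0], [[0, 0, -150], 0], [[-34, 37, -160], 0], [[-68, 74, -160], -5], [[-101, 110, -160], -10], [[-134, 147, -160], -15], [[-168, 184, -160], -20], [[-202, 221, -160], -25], [[-235, 258, -160], -30], [[-269, 295, -160], -30], [[-303, 331, -160], -30], [[-336, 368, -160], -30], [[-336, 368, -150], -30], [[-336, 368, -110], -30], [[-336, 368, -110], -30], [[-336, 368, -110], -30], [[-336, 368, -110], -30]])

```text
t: 19.8
eef_pos: [571.7, -192.9, 250.3]
tool_rot: [[0.08, 0.997, 0.002], [0.997, -0.08, -0.001], [-0.001, 0.002, -1.0]]
wrist_force: [0.2, 0.5, -3.2]
gripper_width: 39.2
grip_force: 83.0
```

```bash
python3 - <<'E'
from rects import *
o=get_obs(); print(o['joint_pos'],o['gripper_width'],o['grip_force'])
go(572,-193,60,-5)
c=cap('wrist','w6.png')
find(c,12,24,18,(585,-190),100)
t=cap('top','t6.png')
a=cv2.resize(t['image'][130:230,330:460],(390,300),interpolation=cv2.INTER_CUBIC); b=cv2.resize(c['image'],(400,300)); cv2.imwrite('pics/m6.png',np.hstack([a,b]))
E
```

```text
[-0.5  0.5  1.5 -0.   1.2 -0.4] 39.24918094111011 83.01128271420566
shift [  0.1  -0.1 190.3] turn 0.4 j6 -0.43057929028852787
12 24 140 ((670.494384765625, -194.50595092773438), (94.33235168457031, 5.1068925857543945), 87.15851593017578) z 18.775397099661745
12 24 610 ((585.0830078125, -192.2369384765625), (87.91275787353516, 129.72470092773438), 85.40251922607422) z 17.873928290514016
12 24 41 ((621.3519897460938, -228.86817932128906), (2.9321417808532715, 36.83603286743164), 85.371826171875) z 16.520630529343123
12 24 35 ((503.2099914550781, -229.1923828125), (20.432098388671875, 3.6143574714660645), 0.7651901245117188) z 18.768210317166563
```

View pics/m6.png

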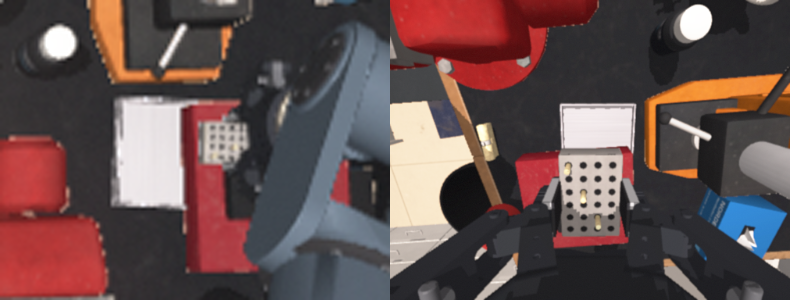

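>>> arm_command(commands=[[[7, 0.6, 50], 0], [[7, 0.6, 100], 0], [[7, 0.6, 150], 0], [[7, 0.6, 190], 0], [[7, 0.6, 215], 0], [[7, 0.6, 228], 0], [[7, 0.6, 233], 0], [[7, 0.6, 235], 0], [[7, 0.6, 235], 0], [[7, 0.6, 235], 0]])

```text
t: 20.9
eef_pos: [573.2, -186.7, 15.5]
tool_rot: [[0.081, 0.997, 0.003], [0.997, -0.081, -0.002], [-0.001, 0.003, -1.0]]
wrist_force: [0.3, 0.3, -3.0]
gripper_width: 39.6
grip_force: 83.0
```

>>> arm_command(commands=[[[0, 0, 1], 0], [[0, 0, 2], 0], [[0, 0, 3], 0], [[0, 0, 3], 0], [[0, 0, 3], 0]])

```text
t: 21.4
eef_pos: [571.9, -186.1, 10.7]
tool_rot: [[0.081, 0.997, -0.0], [0.997, -0.081, 0.0], [0.0, -0.0, -1.0]]
wrist_force: [0.3, -0.4, -3.7]
gripper_width: 39.6
grip_force: 83.0
```

>>> arm_command(commands=[[[0, 0, 0.6], 0], [[0, 0, 1.2], 0], [[0, 0, 1.5], 0], [[0, 0, 1.5], 0], [[0, 0, 1.5], 0]])

```text
t: 21.9
eef_pos: [572.0, -186.1, 10.5]
tool_rot: [[0.081, 0.997, 0.0], [0.997, -0.081, -0.0], [-0.0, 0.0, -1.0]]
wrist_force: [-3.0, 1.5, 6.1]
gripper_width: 39.8
grip_force: 84.1
```

Contact with the tray's floor. Release and rise.

>>> arm_command(commands=[[[0, 0, 0], 0], [[0, 0, 0], 0], [[0, 0, 0], 0], [[0, 0, 0], 0], [[0, 0, 0], 0], [[0, 0, -15], 0], [[0, 0, -50], 0], [[0, 0, -100], 0], [[0, 0, -150], 0], [[0, 0, -200], 0], [[-60, -100, -240], 0], [[-60, -100, -240], 0], [[-60, -100, -240], 0], [[-60, -100, -240], 0], [[-60, -100, -240], 0]], hand=0.65)

```text
t: 23.4
eef_pos: [467.7, -238.1, 250.4]
tool_rot: [[0.082, 0.997, 0.002], [0.997, -0.082, -0.001], [-0.001, 0.002, -1.0]]
wrist_force: [-0.0, 0.7, -0.3]
gripper_width: 55.5
grip_force: 0.0
```

```bash
python3 - <<'E'
from rects import *
o=get_obs(); print(o['eef_pos'],o['wrist_force'],o['gripper_width'])
t=cap('top'); find(t,14,26,21,(572,-186),40); find(t,165,185,175,(357,364),50); find(t,60,80,72,(398,336),40,8)
s=cap('scene'); find(s,14,30,21,(572,-186),40); find(s,165,185,175,(357,364),50)
a=cv2.resize(t['image'][150:270,150:400],(800,384),interpolation=cv2.INTER_CUBIC); cv2.imwrite('pics/e.png',a)
E
```

```text
[ 467.7 -238.1  250.4] [-0.   0.7 -0.3] 55.51324436322569
14 26 214 ((570.78955078125, -184.11944580078125), (65.2873306274414, 39.700050354003906), 88.5344467163086) z 20.34324093564601
165 185 46 ((356.10748291015625, 363.42120361328125), (21.02651023864746, 20.854461669921875), 54.84332275390625) z 174.47248845779654
60 80 12 ((397.1186828613281, 336.5646057128906), (9.744064331054688, 9.687623977661133), 43.80350875854492) z 70.58034647138857
14 30 287 ((569.8462524414062, -185.70510864257812), (72.50117492675781, 44.8040657043457), 86.33772277832031) z 21.89040164785274
165 185 33 ((352.70745849609375, 359.65655517578125), (26.10584831237793, 17.23065185546875), 65.9614486694336) z 175.14397640336858
```

View pics/e.png

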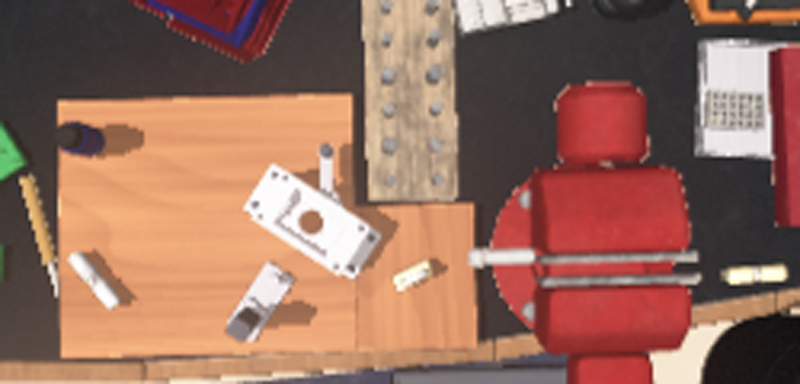

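The picture shows the block in the tray at about (735,110), the empty nest with its hole open at (312,222), and the tool upright on the board at (258,300). The bystanders have not moved.

```bash
python3 -c "from plant import finish_job; print(finish_job())"
```

```text
the job is handed in; nothing more can be done
None
```

The job is handed in with no score returned; the last check showed the keeper aside, the block flat and pins up in the tray, the tool upright on the board clear of the nest, and the other things unmoved, at about 23.5 s of the 72 s allowed.

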